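# Sound the broken-cornered stone slab

## Robot

A 7-joint arm with a two-finger parallel gripper is mounted at the origin on the work surface. World frame = base frame: x ahead of the robot, y to its left, z up, the work surface at z = 0. Lengths are in m, angles in rad, forces in N, time in s.
With the tool pointing down it reaches from about 0.425 to 0.925 m from the base axis. Payload 6.8 kg.
Tool frame: the origin (TCP) lies between the finger pads, 19 mm behind the fingertips; this is the grasp point; z points along the fingers, y is the line along which they close (so a half turn about z gives the same grasp; the last joint's range is limited). The gripper opens to 85 mm and grips with 20 to 120 N. Pads are 22 mm wide; open, the fingers measure 114 mm over their backs; the gripper's body (76 mm by 85 mm) begins 54 mm behind the grasp point. The pads swing forward as they close: fully open they stand 13 mm farther back than shut.
Start: joints at [1.208, 0.477, 0.022, 1.555, -0.011, 1.109, -0.083], TCP at [0.17, -0.653, 0.25] pointing down, gripper open.
Joint ranges: [-2.96, 2.96], [-0.34, 2.1], [-1.41, 1.46], [0.24, 2.44], [-1.37, 4.51], [0.17, 1.92], [-2.96, 2.96]. Speed limits (rad/s): [2.39, 2.39, 3.14, 3.14, 3.14, 3.14, 3.14].

## Interface

Orientations are given as a unit quaternion [w, x, y, z].
In Python, from station import bot gives the robot as it stands.
- The arm moves only by the tool send_rows, never from a script. Its arguments are lists of equal length, an entry for each row: "slide": the shift along the tool's x, y, z in mm, a list of three; "roll": the turn about the tool's z in degrees; "claw": the opening, from 0 (shut) to 1 (fully open). A call has exactly 8 rows; each row is the pose to reach, as a shift and turn from the pose commanded when the call began, along the tool's axes at that moment; what a row does not reach only later rows make up. A row lasts 1/12 s, in which the tool goes at most 41.7 mm and 7.16 degrees, less where a joint would pass 70% of its speed; a pose out of reach is approached as far as the arm can. A call with a gripper value outside its range is refused whole. The fingers move at their own pace and stop on an object; "force" is the grip in N (left out, the last holds). Time passes only in rows, so rows that repeat a pose let the fingers close, or fill a call up. It gives the time, the measured TCP pose, the force, the opening and the grip force at its end, in the units of the state.
- bot.get_obs(): the state, without advancing time (a new reading comes with each control period).
- bot.read_camera(name): name is "scene" or "top"; returns the picture (480x640x3 uint8, red, green, blue); there is no depth.
- bot.camera_model(name): a dict with "camera_matrix" (3x3 intrinsics, pixels), "D" ([k1, k2, p1, p2, k3] as OpenCV has them; the pictures are not rectified), "camera_from_world" (4x4, takes a point from world to camera coordinates). Camera axes: x right, y down, z forward; pixel columns grow to the right and rows downward; lengths in m; the calibration is good to about 2 mm. A picture is of the moment at which its call begins. camera_model takes no time and is no camera call.
- bot.hand_in(): hands the job in; it is judged then, once.
The state is a dict: "t": time; "q": joint angles; "joint_vel": joint speeds; "joint_torque": joint torques, N m; "eef_pos": TCP position; "tool_rot": TCP orientation; "contact_force": force on the tool from outside, world axes, zero at the start; "torque": the same for the moment, N m; "gripper_width": opening from 0.0 (shut) to 1.0 (fully open); "grasp_force": force on a finger pad.
Only numpy, scipy, OpenCV 4.12 (cv2) and the standard library are available. Lean on these libraries where they do the work, as an engineer would, in place of code of your own. Each camera call takes 0.05 s, during which the arm holds its last target. There are 200 camera calls.

## Task

Three sawn stone slabs lie on wooden battens; sound the one with a broken-off corner to find out whether a crack runs in from the break. With the fingertips tap its upper face lightly, first in the middle, then, after lifting clear of the face, close beside the broken corner, and finish withdrawn well clear above it. Do not shift, tip or lift the slab, and do not touch the other slabs, the battens or the loose things lying about the bench.

Things in the scene. Friction and masses are not known exactly. Their poses are not given: they have to be found in the camera images.
- slab_broken: The slab to sound: grey-green stone plate 180 (x) by 120 (y) by 16 mm, 0.7 to 1.1 kg, loose on two battens, its upper face level, 38 mm above the bench. Its +x, +y corner (far left at yaw 0) is broken off on a slanting line, 50 mm off the long side, 44 mm off the short; low ledges stick out 8 mm there below the face. Origin: centre of its underside, x along its length, z up.
- middle_spot (a point): The first place to tap: centre of the upper face of the broken slab, not marked on it. Axes as the slab's. The stone is rigid and does not give: with the fingers shut, come down slowly (about 10 mm/s) and stop at the first 1 to 2 N.
- break_spot (a point): The second place to tap, in the same way: on the upper face of the broken slab, 24 mm inward from the middle of the slanting break, square to it; 53 mm from the centre, above a batten. Not marked on the stone.
- slab_whole: Leave alone: whole rectangular slab of the same stone, 180 by 120 by 16 mm, on its own battens; a caliper lies on it. Origin: centre of its underside.
- slab_arched: Leave alone: slab of the same stone and size whose far end (+x) is a half circle of 60 mm radius, on its own battens; a brush lies on it. Origin: centre of its underside.
- battens_broken: Two fixed wooden battens under the broken slab, 25 by 150 mm along y, 22 mm high, centred 50 mm either side of the origin. Origin: on the bench, midway between them.
- battens_whole: The same, under the whole slab.
- battens_arched: The same, under the arched slab.
- chip: Loose chip of stone, about 35 by 28 by 13 mm, on the bench beyond the far end of the broken slab. Origin: its underside.
- caliper: Steel caliper 170 mm long, 5 to 8 mm thick, lying on the whole slab. Origin: underside, middle of its beam.
- brush: Dusting brush 170 mm long, lying on the arched slab. Origin: underside.
- flat_chisel: Steel stone chisel 190 mm long, 13 mm thick, lying on the bench beyond the slabs, to the right. Origin: underside, about mid-length.
- hammer: Hammer 240 mm long lying on the bench beyond the slabs, to the left. Origin: underside.
- bowl: Steel bowl, 116 mm wide, 50 mm high, on the bench to the left. Origin: centre of its underside.
- water_bottle: White plastic bottle, 66 mm wide, 170 mm tall, on the bench to the right. Origin: centre of its underside.
Things that resemble listed ones, but are neither listed nor needed, are in the scene too. What is shaped like the slab_broken but purple is not meant.

How it is judged:
By the outcome, as a careful person would: the job done as asked, in the order asked, and still so for the second after the job is handed in, with the robot touching nothing.
It also fails if it takes over 38 s, if anything falls off the work surface, if the arm or the gripper's body presses on something with over 40 N, if the wrist force passes 120 N, or if a joint passes its speed limit or range.

## Working session

There is one attempt and no reset: what is moved stays moved. The work goes in short steps, Python scripts to look and compute and a tool call to move; the robot and the scene stay as the last step left them, time stands still between calls to the robot, and variables do not carry over. Pictures are saved under pics/ and viewed, at most 10 in all, crops included, and the job is handed in when it is done.

Besides the shell and the picture viewer there is one more tool, called after ">>>" in YAML: its name, and indented under it one key for each argument. send_rows: Moves the arm, as the interface text tells. Its arguments: {"type":"object","properties":{"slide":{"type":"array","items":{"type":"array","items":{"type":"number"}}},"roll":{"type":"array","items":{"type":"number"}},"claw":{"type":"array","items":{"type":"number"}},"force":{"type":"number"}},"required":["slide","roll","claw"]}

```bash
mkdir -p pics; python3 - <<'E'
from station import bot
import cv2
for n in("scene","top"):
    cv2.imwrite(f"pics/{n}0.png",bot.read_camera(n)[:,:,::-1])
    m=bot.camera_model(n);print(m)
o=bot.get_obs();print(o)
E
```

```text
{'camera_matrix': array([[486.32897703,   0.        , 310.47756637],
       [  0.        , 486.32897703, 243.54394468],
       [  0.        ,   0.        ,   1.        ]]), 'D': array([0.02396773, 0.        , 0.        , 0.        , 0.        ]), 'camera_from_world': array([[-0.77897722,  0.62704305, -0.00339002,  0.3818267 ],
       [ 0.53340643,  0.65979064, -0.52929566, -0.21311838],
       [-0.32965446, -0.41411752, -0.84843068,  1.41353427],
       [ 0.        ,  0.        ,  0.        ,  1.        ]])}
{'camera_matrix': array([[597.65934681,   0.        , 313.5919815 ],
       [  0.        , 597.65934681, 242.85628913],
       [  0.        ,   0.        ,   1.        ]]), 'D': array([-0.12709871,  0.        ,  0.        ,  0.        ,  0.        ]), 'camera_from_world': array([[-0.01820533, -0.99980724, -0.00735155, -0.01234951],
       [-0.987879  ,  0.01912081, -0.15404375,  0.47805578],
       [ 0.15415462,  0.00445803, -0.98803668,  1.35864176],
       [ 0.        ,  0.        ,  0.        ,  1.        ]])}
{'t': 0.1, 'q': array([ 1.20793109,  0.47776386,  0.02237331,  1.55634163, -0.01151446,
        1.10930592, -0.08309924]), 'joint_vel': array([-4.56087543e-04, -6.99855672e-04, -2.67165373e-05, -3.22048573e-03,
       -7.03175524e-04, -3.64814272e-04,  1.09894141e-04]), 'joint_torque': array([ 4.22962534e-03, -5.97761786e+01,  1.61360197e+00, -2.81958926e+01,
        1.28467727e-02,  4.99698421e-03, -1.33044858e-05]), 'eef_pos': array([ 0.16996301, -0.65273298,  0.249097  ]), 'tool_rot': array([-8.27958622e-04,  9.91898257e-01,  1.27032020e-01, -1.69340647e-04]), 'contact_force': array([-0.1401224 , -0.00483495, -0.67978401]), 'torque': array([ 0.015325  , -0.03016984,  0.01958603]), 'grasp_force': 0.0, 'gripper_width': 0.9982534647165202}
```

View pics/scene0.png

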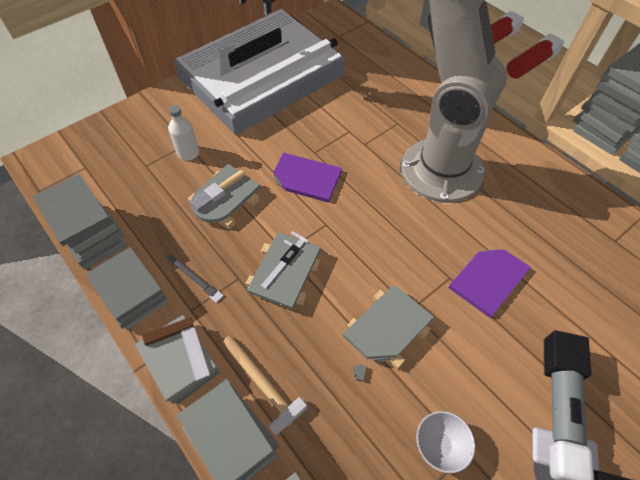

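View pics/top0.png

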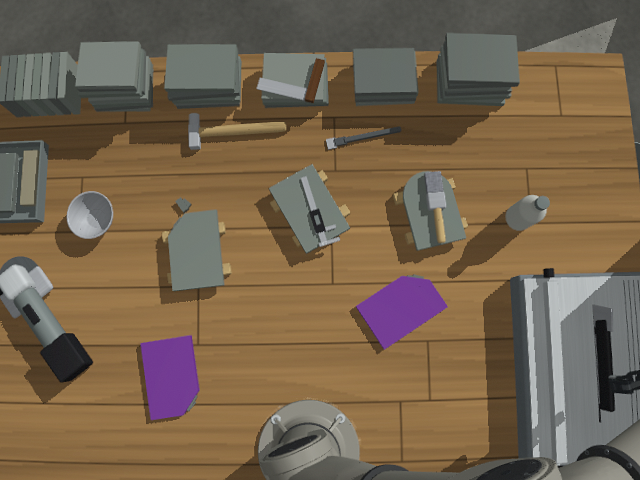

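The broken slab is grey-green with its cut corner up-left: top view around (195,250), scene view around (390,325). The purple look-alikes are elsewhere.

```bash
cat > h.py <<'E'
import numpy as np,cv2
from station import bot
def ray(n,px,z):
    m=bot.camera_model(n);T=m["camera_from_world"];R=T[:3,:3]
    u=cv2.undistortPoints(np.array(px,float).reshape(-1,1,2),m["camera_matrix"],m["D"]).reshape(-1,2)
    d=np.c_[u,np.ones(len(u))]@R; c=-R.T@T[:3,3]
    return (c+d*((z-c[2])/d[:,2])[:,None])[:,:2]
E
python3 - <<'E'
from h import *
tiles=[]
for n,s,r in(("top",(195,255),(150,195,95,110)),("scene",(390,325),(335,280,105,95))):
    im=cv2.imread(f"pics/{n}0.png");hsv=cv2.cvtColor(im,cv2.COLOR_BGR2HSV)
    f=im.astype(int);x,y,w,h=r
    print(n,im[s[1],s[0]])
    m=((f[:,:,2]-f[:,:,0]<12)&(f[:,:,1]>f[s[1],s[0],1]-22)&(f[:,:,2]<=f[:,:,1]+2)).astype(np.uint8)
    k,l=cv2.connectedComponents(m);m=(l==l[s[1],s[0]]).astype(np.uint8)
    c=max(cv2.findContours(m,0,1)[0],key=cv2.contourArea)
    a=cv2.approxPolyDP(c,2.5,True)[:,0]
    P=ray(n,a,.038);print(np.c_[a,P.round(4)],np.linalg.norm(P-np.roll(P,-1,0),axis=1).round(4))
    v=cv2.resize(im[y:y+h,x:x+w],None,fx=5,fy=5,interpolation=cv2.INTER_NEAREST)
    cv2.polylines(v,[((a-[x,y])*5+2).astype(np.int32)],True,(0,0,255),1)
    cv2.imwrite(f"pics/{n}1.png",v);tiles.append(cv2.resize(v,(390,400)))
cv2.imwrite("pics/both1.png",np.hstack(tiles))
E
```

```text
top [118 125 116]
[[2.160e+02 2.100e+02 5.607e-01 2.081e-01]
 [1.840e+02 2.140e+02 5.527e-01 2.845e-01]
 [1.740e+02 2.240e+02 5.291e-01 3.081e-01]
 [1.680e+02 2.360e+02 5.006e-01 3.219e-01]
 [1.720e+02 2.900e+02 3.729e-01 3.102e-01]
 [2.230e+02 2.840e+02 3.851e-01 1.905e-01]] [0.0769 0.0334 0.0317 0.1282 0.1203 0.1765]
scene [134 140 136]
[[4.320e+02 3.160e+02 3.741e-01 3.060e-01]
 [3.930e+02 2.850e+02 3.883e-01 1.911e-01]
 [3.430e+02 3.340e+02 5.638e-01 2.099e-01]
 [3.660e+02 3.560e+02 5.578e-01 2.808e-01]
 [3.970e+02 3.540e+02 5.011e-01 3.206e-01]] [0.1157 0.1765 0.0712 0.0693 0.1278]
```

View pics/both1.png

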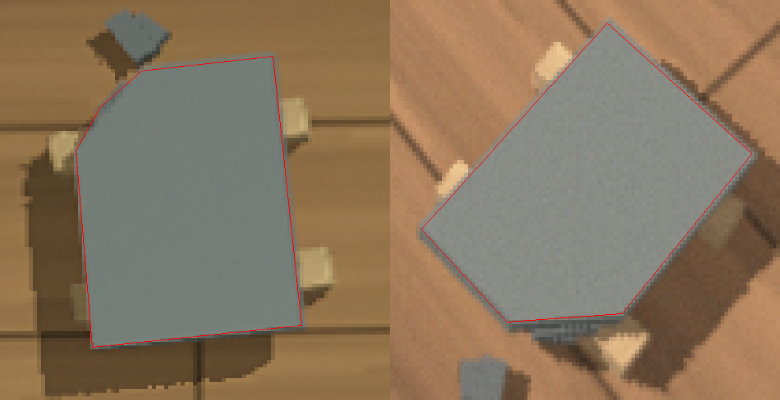

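Both views show the face outline, and they agree to within 3 mm. The sides come out at 176–177 and 116–120 mm. The centre is about (0.468, 0.2585) with yaw about 5.9°, which puts break_spot at about (0.515, 0.283). I'll raise the arm, shut the fingers and swing round the base.

>>> send_rows:
  slide:
    - [0,0,-30]
    - [20,-15,-50]
    - [50,-43,-60]
    - [80,-68,-60]
    - [110,-94,-60]
    - [140,-120,-60]
    - [170,-146,-60]
    - [200,-171,-60]
  roll: [0,0,0,0,0,0,0,0]
  claw: [0,0,0,0,0,0,0,0]

```text
t: 0.77
eef_pos: [0.3211, -0.4353, 0.3098]
tool_rot: [-0.0, 0.992, 0.127, -0.0]
contact_force: [1.2, -0.2, 1.2]
gripper_width: 0.002
grasp_force: 0.0
```

>>> send_rows:
  slide:
    - [29,-25,0]
    - [58,-50,0]
    - [87,-74,0]
    - [116,-99,0]
    - [145,-124,0]
    - [173,-148,0]
    - [184,-186,0]
    - [195,-224,0]
  roll: [0,0,0,0,0,0,0,0]
  claw: [0,0,0,0,0,0,0,0]

```text
t: 1.43
eef_pos: [0.4533, -0.1696, 0.3095]
tool_rot: [-0.0, 0.992, 0.127, -0.0]
contact_force: [-0.4, 1.3, -0.4]
gripper_width: 0.002
grasp_force: 0.0
```

>>> send_rows:
  slide:
    - [11,-38,0]
    - [22,-76,0]
    - [34,-114,0]
    - [45,-152,0]
    - [57,-190,0]
    - [68,-228,0]
    - [79,-266,0]
    - [90,-304,0]
  roll: [0,0,0,0,0,0,0,0]
  claw: [0,0,0,0,0,0,0,0]

```text
t: 2.1
eef_pos: [0.4628, 0.1471, 0.3099]
tool_rot: [0.0, 0.992, 0.127, -0.0]
contact_force: [1.3, 0.4, 0.0]
gripper_width: 0.005
grasp_force: 0.0
```

```bash
cat >> h.py <<'E'
from scipy.spatial.transform import Rotation as Ro
def to(p):
    o=bot.get_obs();w=o["tool_rot"];R=Ro.from_quat(np.r_[w[1:],w[0]])
    print("t",o["t"],"p",o["eef_pos"].round(4),"q",o["q"].round(2),"F",o["contact_force"].round(2),"slide",(R.inv().apply(np.array(p)-o["eef_pos"])*1000).round(1))
E
python3 -c "
from h import *
to([.468,.2585,.11]); to([.5148,.2834,.08])"
```

```text
t 2.1 p [0.4628 0.1471 0.3099] q [ 0.11  0.15 -0.6   1.89  0.09  1.13 -1.84] F [1.31 0.43 0.04] slide [  33.1 -106.5  199.9]
t 2.1 p [0.4628 0.1471 0.3099] q [ 0.11  0.15 -0.6   1.89  0.09  1.13 -1.84] F [1.31 0.43 0.04] slide [  84.7 -118.9  229.9]
```

>>> send_rows:
  slide:
    - [11,-35,0]
    - [22,-70,0]
    - [33,-106,0]
    - [33,-106,40]
    - [33,-106,80]
    - [33,-106,120]
    - [33,-106,155]
    - [33,-106,190]
  roll: [0,0,0,0,0,0,0,0]
  claw: [0,0,0,0,0,0,0,0]

```text
t: 2.77
eef_pos: [0.4679, 0.256, 0.1179]
tool_rot: [0.0, 0.992, 0.127, -0.0]
contact_force: [1.3, -1.3, 0.4]
gripper_width: -0.001
grasp_force: 0.0
```

>>> send_rows:
  slide:
    - [0,0,8]
    - [0,0,14]
    - [0,0,19]
    - [0,0,23]
    - [0,0,26]
    - [0,0,28]
    - [0,0,30]
    - [0,0,30]
  roll: [0,0,0,0,0,0,0,0]
  claw: [0,0,0,0,0,0,0,0]

```text
t: 3.43
eef_pos: [0.4688, 0.2564, 0.0903]
tool_rot: [-0.0, 0.992, 0.127, 0.0]
contact_force: [-0.8, -0.6, -0.4]
gripper_width: 0.003
grasp_force: 0.0
```

```bash
python3 - <<'E'
from h import *
to([.468,.2585,.057])
v=[]
for n,(x,y,w,h) in(("top",(120,170,160,150)),("scene",(310,230,160,150))):
    im=bot.read_camera(n)[:,:,::-1].copy();cv2.imwrite(f"pics/{n}2.png",im)
    v.append(cv2.resize(im[y:y+h,x:x+w],None,fx=2.5,fy=2.5))
cv2.imwrite("pics/both2.png",np.hstack(v))
to([.468,.2585,.057])
E
```

```text
t 3.4333 p [0.4688 0.2564 0.0903] q [-0.18  0.52 -0.55  1.99  0.4   0.74 -2.29] F [-0.84 -0.64 -0.43] slide [-0.2 -2.3 33.3]
t 3.5333 p [0.4688 0.2564 0.0904] q [-0.18  0.52 -0.55  1.99  0.4   0.74 -2.29] F [-0.22  0.11  0.4 ] slide [-0.2 -2.2 33.4]
```

View pics/both2.png

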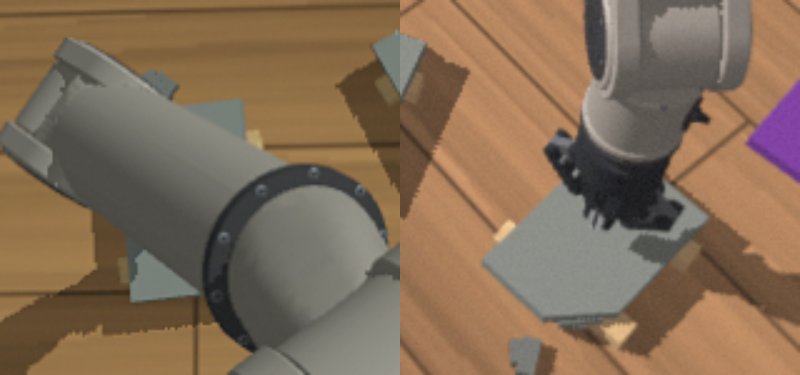

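The shut fingers are above the slab's middle; in the scene crop the tips are near (600,220). Force readings carry about ±1 N of noise, so I'll average several while coming down.

>>> send_rows:
  slide:
    - [0,-2,4]
    - [0,-2,8]
    - [0,-2,12]
    - [0,-2,16]
    - [0,-2,19]
    - [0,-2,22]
    - [0,-2,24]
    - [0,-2,25]
  roll: [0,0,0,0,0,0,0,0]
  claw: [0,0,0,0,0,0,0,0]

```text
t: 4.2
eef_pos: [0.4679, 0.2582, 0.0646]
tool_rot: [0.0, 0.992, 0.127, -0.0]
contact_force: [1.5, -0.6, -0.4]
gripper_width: -0.001
grasp_force: 0.0
```

```bash
cat >> h.py <<'E'
def avg(n=6):
    a=[]
    for _ in range(n):
        o=bot.get_obs();a.append(np.r_[o["contact_force"],o["torque"],o["joint_torque"],o["eef_pos"]*1000]);bot.read_camera("top")
    a=np.array(a);print("t",round(o["t"],2),"F",a.mean(0)[:3].round(2),"sd",a.std(0)[:3].round(2),"M",a.mean(0)[3:6].round(3),"tau",a.mean(0)[6:13].round(2),a.std(0)[6:13].round(2),"p",a.mean(0)[13:].round(2),a.std(0)[13:].round(2))
E
python3 -c "
from h import *
avg()"
```

```text
t 4.45 F [ 0.06 -0.22 -0.2 ] sd [0.77 0.32 0.49] M [ 0.001 -0.008 -0.003] tau [-3.000e-02 -5.153e+01 -6.310e+00 -1.814e+01  2.000e-02 -1.000e-02
 -1.000e-02] [0.02 0.19 0.04 0.06 0.01 0.01 0.01] p [468.   258.27  64.87] [0.11 0.06 0.23]
```

>>> send_rows:
  slide:
    - [0,0,0.8]
    - [0,0,1.6]
    - [0,0,2.4]
    - [0,0,3.2]
    - [0,0,4]
    - [0,0,4]
    - [0,0,4]
    - [0,0,4]
  roll: [0,0,0,0,0,0,0,0]
  claw: [0,0,0,0,0,0,0,0]

```text
t: 5.17
eef_pos: [0.468, 0.2583, 0.061]
tool_rot: [0.0, 0.992, 0.127, -0.0]
contact_force: [-1.1, -0.5, -0.4]
gripper_width: -0.001
grasp_force: 0.0
```

```bash
python3 -c "
from h import *
avg(4)"
```

```text
t 5.32 F [ 0.11  0.04 -0.21] sd [0.69 0.36 0.09] M [0.019 0.003 0.004] tau [-0.000e+00 -5.177e+01 -6.310e+00 -1.795e+01  1.000e-02  0.000e+00
 -0.000e+00] [0.   0.01 0.   0.01 0.   0.   0.  ] p [468.05 258.3   61.02] [0.03 0.02 0.03]
```

>>> send_rows:
  slide:
    - [0,0,0.8]
    - [0,0,1.6]
    - [0,0,1.6]
    - [0,0,1.6]
    - [0,0,1.6]
    - [0,0,1.6]
    - [0,0,1.6]
    - [0,0,1.6]
  roll: [0,0,0,0,0,0,0,0]
  claw: [0,0,0,0,0,0,0,0]

```text
t: 6.03
eef_pos: [0.4681, 0.2583, 0.0594]
tool_rot: [-0.0, 0.992, 0.127, 0.0]
contact_force: [0.2, -0.4, -0.2]
gripper_width: -0.002
grasp_force: 0.0
```

```bash
python3 -c "
from h import *
avg(4)"
```

```text
t 6.18 F [-0.09  0.11 -0.1 ] sd [0.34 0.31 0.12] M [ 0.003  0.004 -0.004] tau [-0.000e+00 -5.188e+01 -6.320e+00 -1.788e+01  1.000e-02  0.000e+00
  0.000e+00] [0. 0. 0. 0. 0. 0. 0.] p [468.04 258.28  59.41] [0.01 0.01 0.01]
```

>>> send_rows:
  slide:
    - [0,0,0.8]
    - [0,0,0.8]
    - [0,0,0.8]
    - [0,0,0.8]
    - [0,0,0.8]
    - [0,0,0.8]
    - [0,0,0.8]
    - [0,0,0.8]
  roll: [0,0,0,0,0,0,0,0]
  claw: [0,0,0,0,0,0,0,0]

```text
t: 6.9
eef_pos: [0.468, 0.2582, 0.0586]
tool_rot: [0.0, 0.992, 0.127, -0.0]
contact_force: [-0.1, -0.4, 0.8]
gripper_width: 0.002
grasp_force: 0.0
```

```bash
python3 -c "
from h import *
avg(2)"
```

```text
t 6.95 F [-0.46  0.04  0.56] sd [0.37 0.43 0.21] M [-0.003 -0.018  0.015] tau [-0.000e+00 -5.192e+01 -6.320e+00 -1.783e+01  1.000e-02  0.000e+00
 -0.000e+00] [0. 0. 0. 0. 0. 0. 0.] p [468.03 258.27  58.59] [0.01 0.03 0.  ]
```

>>> send_rows:
  slide:
    - [0,0,0.6]
    - [0,0,0.6]
    - [0,0,0.6]
    - [0,0,0.6]
    - [0,0,0.6]
    - [0,0,0.6]
    - [0,0,0.6]
    - [0,0,0.6]
  roll: [0,0,0,0,0,0,0,0]
  claw: [0,0,0,0,0,0,0,0]

```text
t: 7.67
eef_pos: [0.468, 0.2583, 0.058]
tool_rot: [-0.0, 0.992, 0.127, 0.0]
contact_force: [-0.2, -0.0, -0.2]
gripper_width: 0.001
grasp_force: 0.0
```

```bash
python3 -c "
from h import *
avg(2)"
```

```text
t 7.72 F [ 0.12 -0.21 -0.06] sd [0.28 0.16 0.12] M [-0.033  0.018 -0.025] tau [-0.000e+00 -5.195e+01 -6.320e+00 -1.780e+01  1.000e-02  0.000e+00
 -0.000e+00] [0. 0. 0. 0. 0. 0. 0.] p [468.04 258.29  58.01] [0.01 0.03 0.  ]
```

>>> send_rows:
  slide:
    - [0,0,0.5]
    - [0,0,0.5]
    - [0,0,0.5]
    - [0,0,0.5]
    - [0,0,0.5]
    - [0,0,0.5]
    - [0,0,0.5]
    - [0,0,0.5]
  roll: [0,0,0,0,0,0,0,0]
  claw: [0,0,0,0,0,0,0,0]

```text
t: 8.43
eef_pos: [0.468, 0.2583, 0.0575]
tool_rot: [0.0, 0.992, 0.127, 0.0]
contact_force: [0.4, -0.9, -0.1]
gripper_width: 0.001
grasp_force: 0.0
```

```bash
python3 -c "
from h import *
avg(2)"
```

```text
t 8.48 F [ 0.2   0.2  -0.32] sd [0.2  1.05 0.18] M [ 0.009  0.005 -0.004] tau [-0.000e+00 -5.198e+01 -6.320e+00 -1.778e+01  1.000e-02  0.000e+00
 -0.000e+00] [0. 0. 0. 0. 0. 0. 0.] p [468.05 258.27  57.5 ] [0. 0. 0.]
```

>>> send_rows:
  slide:
    - [0,0,0.5]
    - [0,0,0.5]
    - [0,0,0.5]
    - [0,0,0.5]
    - [0,0,0.5]
    - [0,0,0.5]
    - [0,0,0.5]
    - [0,0,0.5]
  roll: [0,0,0,0,0,0,0,0]
  claw: [0,0,0,0,0,0,0,0]

```text
t: 9.2
eef_pos: [0.468, 0.2583, 0.057]
tool_rot: [-0.0, 0.992, 0.127, 0.0]
contact_force: [0.1, -0.2, -0.9]
gripper_width: 0.001
grasp_force: 0.0
```

```bash
python3 -c "
from h import *
avg(2)"
```

```text
t 9.25 F [ 0.2  -0.12 -0.38] sd [0.12 0.04 0.54] M [-0.014 -0.019 -0.005] tau [-0.000e+00 -5.200e+01 -6.320e+00 -1.775e+01  1.000e-02  0.000e+00
  0.000e+00] [0. 0. 0. 0. 0. 0. 0.] p [468.03 258.29  57.  ] [0.   0.02 0.  ]
```

>>> send_rows:
  slide:
    - [0,0,0.5]
    - [0,0,0.5]
    - [0,0,0.5]
    - [0,0,0.5]
    - [0,0,0.5]
    - [0,0,0.5]
    - [0,0,0.5]
    - [0,0,0.5]
  roll: [0,0,0,0,0,0,0,0]
  claw: [0,0,0,0,0,0,0,0]

```text
t: 9.97
eef_pos: [0.4681, 0.2583, 0.0568]
tool_rot: [0.0, 0.992, 0.127, 0.0]
contact_force: [-0.2, -1.0, 5.4]
gripper_width: 0.003
grasp_force: 2.7
```

```bash
python3 -c "
from h import *
avg(2)"
```

```text
t 10.02 F [-0.83 -0.72  5.24] sd [0.62 0.27 0.18] M [-0.203  0.328  0.013] tau [ -0.13 -49.61  -5.93 -17.45   0.13  -0.51  -0.  ] [0. 0. 0. 0. 0. 0. 0.] p [468.08 258.33  56.82] [0. 0. 0.]
```

Contact was at z = 0.0568 with 5 N, and the first tap is done. Next I lift clear and move to beside the break.

>>> send_rows:
  slide:
    - [0,0,-5]
    - [0,0,-20]
    - [0,0,-40]
    - [0,0,-40]
    - [17,-4,-40]
    - [34,-8,-40]
    - [51.5,-12.5,-40]
    - [51.5,-12.5,-40]
  roll: [0,0,0,0,0,0,0,0]
  claw: [0,0,0,0,0,0,0,0]

```text
t: 10.73
eef_pos: [0.5177, 0.2849, 0.0968]
tool_rot: [-0.001, 0.992, 0.127, 0.001]
contact_force: [1.3, 0.2, -0.2]
gripper_width: 0.003
grasp_force: 0.0
```

>>> send_rows:
  slide:
    - [0,0,8]
    - [0,0,16]
    - [0,0,22]
    - [0,0,28]
    - [0,0,32]
    - [0,0,35]
    - [0,0,36]
    - [0,0,36.5]
  roll: [0,0,0,0,0,0,0,0]
  claw: [0,0,0,0,0,0,0,0]

```text
t: 11.4
eef_pos: [0.5146, 0.2833, 0.0598]
tool_rot: [0.0, 0.992, 0.127, -0.0]
contact_force: [0.4, -0.1, -0.2]
gripper_width: 0.001
grasp_force: 0.0
```

```bash
python3 - <<'E'
from h import *
avg(4);im=bot.read_camera("scene")[230:380,310:470,::-1]
cv2.imwrite("pics/s3.png",cv2.resize(im,None,fx=4,fy=4));to([.5148,.2834,.057])
E
```

```text
t 11.55 F [ 0.04 -0.26 -0.2 ] sd [0.34 0.36 0.22] M [-0.001 -0.003  0.001] tau [-2.000e-02 -5.687e+01 -7.180e+00 -1.920e+01  1.000e-02 -0.000e+00
 -0.000e+00] [0.01 0.1  0.02 0.04 0.   0.   0.  ] p [514.77 283.4   60.06] [0.1  0.06 0.17]
t 11.65 p [0.5149 0.2835 0.0603] q [-0.22  0.63 -0.51  1.88  0.44  0.75 -2.3 ] F [-0.94 -0.14 -0.58] slide [-0.1  0.   3.3]
```

View pics/s3.png

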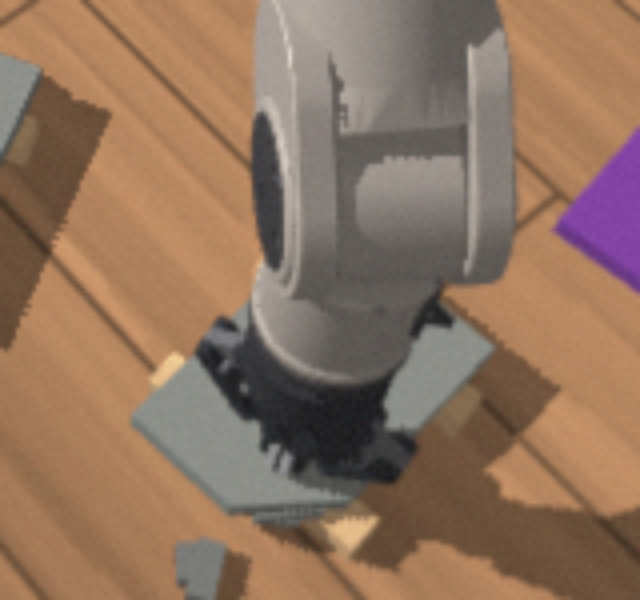

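The slab hasn't moved. The fingertips, near (275,465) in the crop, hang about 25 mm inward of the break edge at about (290,505). I'll come down slowly for the second tap.

>>> send_rows:
  slide:
    - [0,0,0.8]
    - [0,0,1.6]
    - [0,0,2.4]
    - [0,0,2.4]
    - [0,0,2.4]
    - [0,0,2.4]
    - [0,0,2.4]
    - [0,0,2.4]
  roll: [0,0,0,0,0,0,0,0]
  claw: [0,0,0,0,0,0,0,0]

```text
t: 12.32
eef_pos: [0.5148, 0.2834, 0.0576]
tool_rot: [-0.0, 0.992, 0.127, 0.0]
contact_force: [-0.5, -0.3, 0.3]
gripper_width: -0.002
grasp_force: 0.0
```

```bash
python3 -c "
from h import *
avg(3)"
```

```text
t 12.42 F [-0.28  0.08 -0.25] sd [0.31 0.32 0.42] M [ 0.055 -0.014  0.028] tau [-0.000e+00 -5.718e+01 -7.210e+00 -1.919e+01  1.000e-02  0.000e+00
  0.000e+00] [0. 0. 0. 0. 0. 0. 0.] p [514.75 283.36  57.62] [0.01 0.01 0.02]
```

>>> send_rows:
  slide:
    - [0,0,0.5]
    - [0,0,0.5]
    - [0,0,0.5]
    - [0,0,0.5]
    - [0,0,0.5]
    - [0,0,0.5]
    - [0,0,0.5]
    - [0,0,0.5]
  roll: [0,0,0,0,0,0,0,0]
  claw: [0,0,0,0,0,0,0,0]

```text
t: 13.13
eef_pos: [0.5148, 0.2834, 0.0571]
tool_rot: [0.0, 0.992, 0.127, 0.0]
contact_force: [-0.4, 0.0, 0.6]
gripper_width: 0.002
grasp_force: 0.0
```

>>> send_rows:
  slide:
    - [0,0,0.2]
    - [0,0,0.2]
    - [0,0,0.2]
    - [0,0,0.2]
    - [0,0,0.2]
    - [0,0,0.2]
    - [0,0,0.2]
    - [0,0,0.2]
  roll: [0,0,0,0,0,0,0,0]
  claw: [0,0,0,0,0,0,0,0]

```text
t: 13.8
eef_pos: [0.5147, 0.2834, 0.0569]
tool_rot: [0.0, 0.992, 0.127, 0.0]
contact_force: [-0.3, 0.1, 0.1]
gripper_width: 0.002
grasp_force: 0.0
```

```bash
python3 -c "
from h import *
avg(3)"
```

```text
t 13.9 F [ 0.24  0.14 -0.15] sd [0.38 0.24 0.2 ] M [ 0.     0.009 -0.017] tau [ 0.000e+00 -5.722e+01 -7.210e+00 -1.915e+01  1.000e-02  0.000e+00
  0.000e+00] [0. 0. 0. 0. 0. 0. 0.] p [514.73 283.35  56.9 ] [0.01 0.01 0.01]
```

>>> send_rows:
  slide:
    - [0,0,0.2]
    - [0,0,0.2]
    - [0,0,0.2]
    - [0,0,0.2]
    - [0,0,0.2]
    - [0,0,0.2]
    - [0,0,0.2]
    - [0,0,0.2]
  roll: [0,0,0,0,0,0,0,0]
  claw: [0,0,0,0,0,0,0,0]

```text
t: 14.62
eef_pos: [0.5147, 0.2834, 0.0569]
tool_rot: [0.0, 0.992, 0.127, 0.0]
contact_force: [-1.7, -1.8, 5.0]
gripper_width: 0.004
grasp_force: 2.6
```

```bash
python3 -c "
from h import *
avg(3)"
```

```text
t 14.72 F [-1.57 -1.11  4.89] sd [0.2  0.55 0.08] M [-0.249  0.325 -0.01 ] tau [ -0.16 -54.69  -6.82 -18.87   0.13  -0.56   0.  ] [0.   0.02 0.   0.   0.   0.01 0.  ] p [514.74 283.37  56.85] [0.02 0.02 0.01]
```

Second contact was at about 5 N at break_spot. Withdrawing straight up.

>>> send_rows:
  slide:
    - [0,0,-5]
    - [0,0,-20]
    - [0,0,-45]
    - [0,0,-75]
    - [0,0,-105]
    - [0,0,-130]
    - [0,0,-145]
    - [0,0,-150]
  roll: [0,0,0,0,0,0,0,0]
  claw: [0,0,0,0,0,0,0,0]

```text
t: 15.43
eef_pos: [0.5159, 0.2844, 0.2098]
tool_rot: [-0.001, 0.992, 0.127, 0.002]
contact_force: [0.3, -0.2, -0.3]
gripper_width: -0.002
grasp_force: 0.0
```

>>> send_rows:
  slide:
    - [0,0,0]
    - [0,0,0]
    - [0,0,0]
    - [0,0,0]
    - [0,0,0]
    - [0,0,0]
    - [0,0,0]
    - [0,0,0]
  roll: [0,0,0,0,0,0,0,0]
  claw: [0,0,0,0,0,0,0,0]

```text
t: 16.1
eef_pos: [0.5147, 0.2834, 0.2065]
tool_rot: [0.0, 0.992, 0.127, -0.0]
contact_force: [-0.4, 0.2, -0.1]
gripper_width: -0.0
grasp_force: 0.0
```

```bash
python3 - <<'E'
from h import *
avg(3);im=bot.read_camera("scene")[:,:,::-1];a=cv2.imread("pics/scene0.png")
cv2.imwrite("pics/s4.png",np.hstack([cv2.resize(i[230:400,310:470],None,fx=2.4,fy=2.4) for i in(a,im)]))
E
```

```text
t 16.2 F [-0.04  0.29 -0.04] sd [0.4  0.22 0.09] M [-0.021 -0.019  0.033] tau [-1.000e-02 -5.094e+01 -6.530e+00 -2.536e+01  1.000e-02  0.000e+00
 -0.000e+00] [0.   0.01 0.   0.01 0.   0.   0.  ] p [514.7  283.36 206.56] [0.03 0.02 0.08]
```

View pics/s4.png

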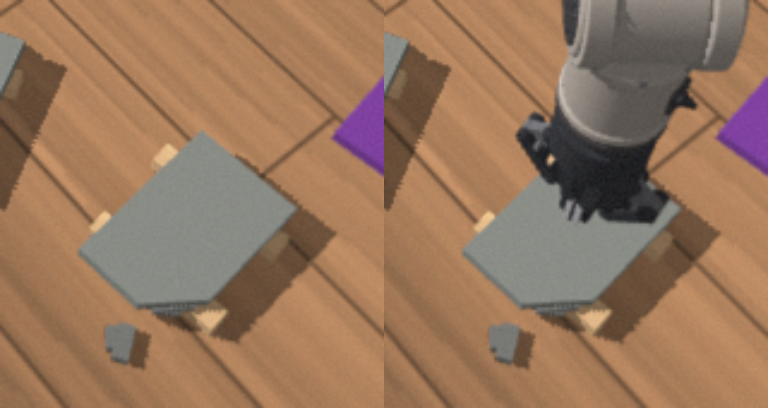

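The slab and chip are where they were: the left corner is at (79,250) before and (463,250)−384 after. The gripper is clear, so I'm handing in.

```bash
python3 -c "
from station import bot
print(bot.hand_in())"
```

```text
the job is handed in; nothing more can be done
None
```

I tapped the broken slab in the middle, lifted clear, tapped it beside the broken corner, withdrew to about 150 mm above it and handed in. The slab did not move, but each tap peaked at about 5 N, above the 1 to 2 N asked, and nothing was measured that shows whether a crack runs in.

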